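# Light up a sample board for inspection

### The job

Take the dark brown sample board out of the wooden rack, slide it fully home into the slot of the grey inspection stand and let go of it. Then draw the hand lamp up out of its dock and finish still holding it, raised and still, slanting down at about 45 degrees in front of the board (the side facing the robot), with its lens about 15 cm from the board and pointing at the middle of the part that shows; the program ends while the lamp is held, touching nothing but the gripper. Leave the white board in the rack and do not disturb the other things on the bench.

Things in the scene. Friction and masses are not known exactly. Their poses are not given: they have to be found in the camera images.
- board: the dark brown wooden sample board, a slab 12 thick (x) by 110 wide (y) by 130 tall (z), about 0.1 kg, at first standing upright in one of the two slots of the rack; origin at the centre of its lower edge, z up. Both faces are alike, either may face the robot.
- board_mid (a point): the middle of the part of the dark board that shows above the stand once it is home: in mid-thickness, 85 mm above the board's lower edge.
- spare: a white board of the same size as the dark one, upright in the other slot of the rack; origin at the centre of its lower edge. To be left there.
- rack: light wooden block 175 (x) by 145 (y) by 40 high, fixed to the bench (to the robot's left or right), with two upright slots along its y, 45 mm in front of and behind its centre along its x; slots 16 wide, 114 long and 25 deep (floor 15 mm above the bench), so a board stands 105 mm out of it with its top 145 mm above the bench. Origin at the centre of its underside.
- stand: grey inspection stand, a block 70 (x) by 150 (y) by 50 high with dark feet to 93 mm either side along y, fixed to the bench ahead of the robot; one upright slot along its y in the middle of its top. Origin at the centre of its underside, directly under the slot's centre; its -x axis is its front, towards the robot.
- slot (a point): centre of the mouth of the stand's slot, 50 mm above the bench, axes as the stand's. The slot is 15 wide (x) by 113 long (y) by 40 deep, its uppermost 5 mm flared outwards at 45 degrees all round to guide the board in (to 25 by 123 at the top); a board that is home stands with its lower edge on the slot's floor, 10 mm above the bench, and its top 140 mm above the bench.
- dock: grey square charging dock for the lamp, 85 by 85 by 65 high on a black foot 110 by 110, fixed to the bench on the other side from the rack; round well in its top, 47 across and 55 deep (floor 10 mm above the bench). Origin at the centre of its underside.
- lamp: cordless hand lamp, 160 long, round, about 0.16 kg: an aluminium head 42 across and 45 long with the lens in its end face, then a blue handle 28 across. It stands in the dock lens down, handle up, its top 170 mm above the bench. Origin at the centre of the lens face; z runs from the lens along the lamp to the handle's end, so the light points along -z. The middle of its mass is about 80 mm from the lens.
- jar: a glue jar, 60 across, 85 high, behind the stand; origin under its centre. Bystander.
- tin: a wax tin, 70 across, 75 high, behind the stand; origin under its centre. Bystander.
- tape: a green tape measure, 65 by 32 by 62 high; origin under its centre. Bystander.
- mallet: a wooden mallet lying on the bench, head 70 by 110 by 55 high, 205 mm of handle to its -x; origin under the head's centre. Bystander.
- driver: a screwdriver, 200 long, lying on the bench between the robot and the stand; origin under its middle. Bystander.
There are look-alikes about, which are no part of the job. Leave any blue or purple look-alike of the board alone.

How it is judged:
By the outcome, as a careful person would: the job done as asked, in the order asked, and still so for the second after the job is handed in, while the arm keeps its last pose, push and grip.
It also fails if it takes over 59 s, if anything falls off the work surface, if the arm or the gripper's body presses on something with over 40 N, if the wrist force passes 120 N, or if a joint passes its speed limit or range.

### The arm

A 6-joint arm with a two-finger parallel gripper is mounted at the origin on the work surface. World frame = base frame: x ahead of the robot, y to its left, z up, the work surface at z = 0. Lengths are in m, angles in degrees, forces in N, time in s.
With the tool pointing down it reaches from about 0.375 to 0.75 m from the base axis. Payload 9 kg.
Tool frame: the origin (TCP) lies where the fingers leave the gripper's body, on its centre line; the fingertips stand 73 mm ahead of it and the grasp point (between the pads) lies 54 mm ahead of it (robot.tip_reach is the distance from the TCP to the fingertips, in m); z points along the fingers, y is the direction in which the jaws open and shut (so a half turn about z gives the same grasp; the last joint's range is limited). The gripper opens to 85 mm and grips with 20 to 120 N. Pads are 22 mm wide; open, the fingers measure 114 mm over their backs; the gripper's body (76 mm by 85 mm) begins 54 mm behind the grasp point. The pads swing forward as they close: fully open they stand 13 mm farther back than shut.
Start: joints at [51.813, 5.964, 5.575, 89.605, 0, 77.527], TCP at [0.26, 0.541, 0.304] pointing down, gripper open.
Joint ranges: [-171.21, 171.21], [-48.23, 106.86], [-62.78, 66.21], [-105.2, 120.99], [-86.42, 89.51], [-180, 180]. Speed limits (degrees/s): [127.2, 127.2, 147.25, 180, 180, 180].

### API

Orientations are given as [roll, pitch, yaw] about the fixed x, y, z axes, in that order (R = Rz(yaw) Ry(pitch) Rx(roll)).
In Python, from plant import robot gives the robot as it stands. Calls block until the motion is done:
- robot.move_pose(position, orientation): joint-space move of the TCP to a pose.
- robot.line_to(position, vel=0.15, rotation=None, guard=None): straight line of the TCP; rotation=None keeps the orientation; vel is the mean speed in m/s. With guard (N) it stops when the force on the tool has changed by that much, and returns True; else False.
- robot.goto_joints(angles): joint-space move.
- robot.set_gripper(opening): finger opening in m; the grip force is fixed at half the most; returns when the fingers have stopped.
- robot.pause(seconds).
- robot.ik(position, orientation): joint angles nearest the present ones, or None.
- robot.observe(): the state.
- robot.grab_frame(name): name is "side" or "top" or "wrist"; returns the picture (384x512x3 uint8, blue, green, red); there is no depth.
- robot.get_calibration(name): a dict with "vertical_fov" (degrees; the focal length in pixels is half the picture's height over the tangent of half this angle, whatever the lens; pixels are square), "cx", "cy" (the principal point, pixels), "rvec" (rotation vector, rad) and "tvec" (3), from world to camera coordinates, as OpenCV has them. Camera axes: x right, y down, z forward; pixel columns grow to the right and rows downward; lengths in m; the calibration is good to about 2 mm. A picture is of the moment at which its call begins: read the wrist's pose just before it. get_calibration takes no time and is no camera call; for the wrist camera it gives the pose at the moment of the call.
A pose or a line that the arm cannot do raises robot.IKError and nothing moves.
- robot.job_done(): hands the job in, once; it reports no verdict.
The state is a dict: "time": time; "q": joint angles; "qvel": joint speeds; "joint_torque": joint torques, N m; "tool_pos": TCP position; "tcp_rot": TCP orientation; "ft_force": force on the tool from outside, world axes, zero at the start; "torque": the same for the moment, N m; "gripper_width": finger opening in m.
Only numpy, scipy, OpenCV 4.12 (cv2) and the standard library are available. Lean on these libraries where they do the work, as an engineer would, in place of code of your own. Each camera call takes 0.05 s, during which the arm holds its last target.

## Working session

There is one attempt and no reset: what is moved stays moved. The work goes in short steps, each a Python script; the robot and the scene stay as the last script left them, time stands still between calls to the robot, and variables do not carry over. Pictures are saved under pics/ and viewed, and the job is handed in when it is done.

```bash
ls; mkdir -p pics; python3 - <<'E'
from plant import robot
import cv2
for n in ["side","top","wrist"]:
    c=robot.get_calibration(n); print(n,c)
    cv2.imwrite(f"pics/{n}0.png",robot.grab_frame(n))
print(robot.observe())
E
```

```text
pics
side {'vertical_fov': 53.12786067444379, 'cx': 262.49959341808756, 'cy': 191.94404874643493, 'rvec': array([ 2.42675245, -0.32565868,  0.11255781]), 'tvec': array([-0.53212987,  0.23106529,  1.1628722 ])}
top {'vertical_fov': 52.38924594996924, 'cx': 259.90346344782006, 'cy': 186.47751588619553, 'rvec': array([ 2.17754636, -2.18455084,  0.0483769 ]), 'tvec': array([0.1101623 , 0.57587057, 1.11902647])}
wrist {'vertical_fov': 63.73422647004627, 'cx': 253.11293981855084, 'cy': 195.0044748207739, 'rvec': array([-2.43251406, -1.52892247, -0.23439739]), 'tvec': array([-0.5991945 , -0.03773785,  0.37934254])}
{'time': 0.15, 'q': array([5.18122597e+01, 5.98917027e+00, 5.53966176e+00, 8.96046194e+01,
       7.38118968e-04, 7.75253304e+01]), 'qvel': array([-0.04679312, -0.15207277,  0.09589572, -0.0557339 ,  0.10253127,
       -0.03236346]), 'joint_torque': array([ 4.11104673e-03, -5.57355309e+01,  5.04006779e+01,  1.25010323e-02,
       -2.83015124e-04, -1.25408590e-05]), 'tool_pos': array([0.26021422, 0.54045098, 0.3033399 ]), 'tcp_rot': array([-1.79947309e+02, -1.24127546e-02,  1.54286923e+02]), 'ft_force': array([0.78108233, 0.82014953, 0.21282948]), 'torque': array([ 0.00475219, -0.01137864, -0.06525084]), 'gripper_width': 0.08533129892831523}
```

View pics/side0.png

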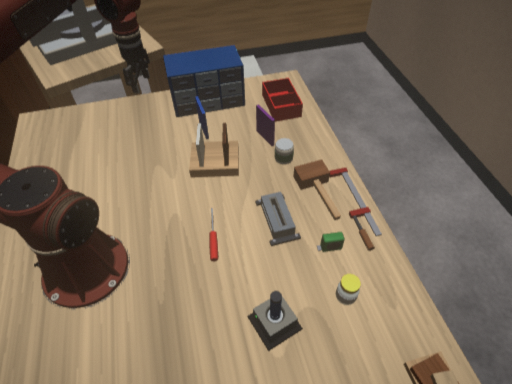

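View pics/top0.png

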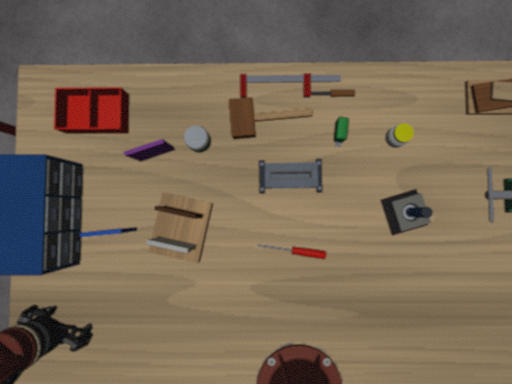

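View pics/wrist0.png

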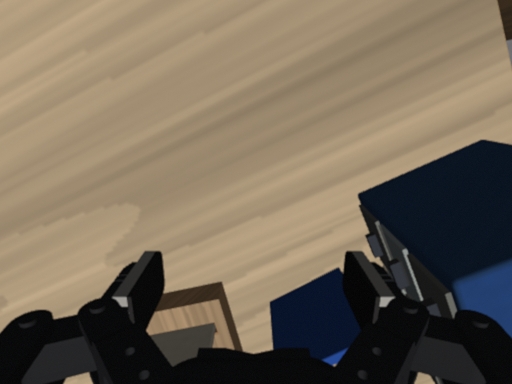

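```bash
cat > h.py <<'E'
import numpy as np, cv2
from plant import robot
from scipy.spatial.transform import Rotation as Ro
def K(c):
    f=192/np.tan(np.radians(c["vertical_fov"]/2)); return np.array([[f,0,c["cx"]],[0,f,c["cy"]],[0,0,1]])
def ray(c,uv):
    R=cv2.Rodrigues(np.asarray(c["rvec"]))[0]; t=np.asarray(c["tvec"]).ravel()
    d=R.T@np.linalg.inv(K(c))@np.array([uv[0],uv[1],1.]); return -R.T@t,d
def onz(c,uv,z):
    o,d=ray(c,uv); return o+d*(z-o[2])/d[2]
def proj(c,P):
    return cv2.projectPoints(np.array(P,float).reshape(-1,3),np.asarray(c["rvec"]),np.asarray(c["tvec"]),K(c),None)[0].reshape(-1,2)
def crop(img,x0,y0,w,h,s,name):
    cv2.imwrite(name,cv2.resize(img[y0:y0+h,x0:x0+w],None,fx=s,fy=s,interpolation=cv2.INTER_CUBIC))
def shot(name,fn):
    c=robot.get_calibration(name); im=robot.grab_frame(name)
    cv2.imwrite(fn,im); import pickle; pickle.dump(c,open(fn+".cal","wb")); return c,im
E
python3 - <<'E'
from h import *
c=robot.get_calibration("top"); im=cv2.imread("pics/top0.png")
crop(im,140,185,80,85,7,"pics/t_rack.png")
crop(im,250,150,80,50,8,"pics/t_stand.png")
crop(im,375,180,70,60,8,"pics/t_dock.png")
E
```

```text
(no output)
```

View pics/t_rack.png

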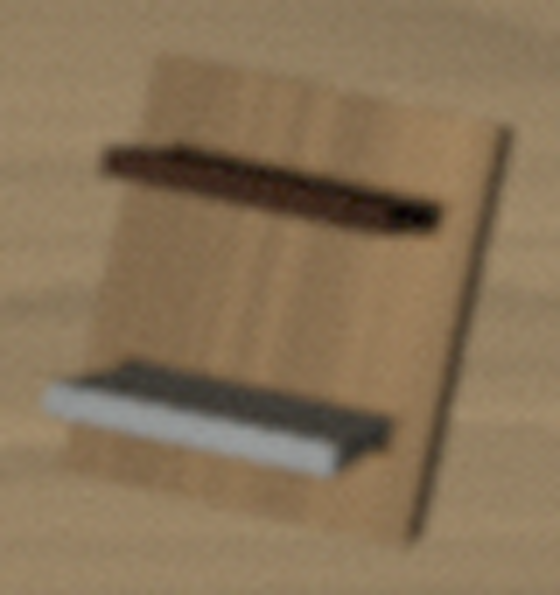

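View pics/t_stand.png

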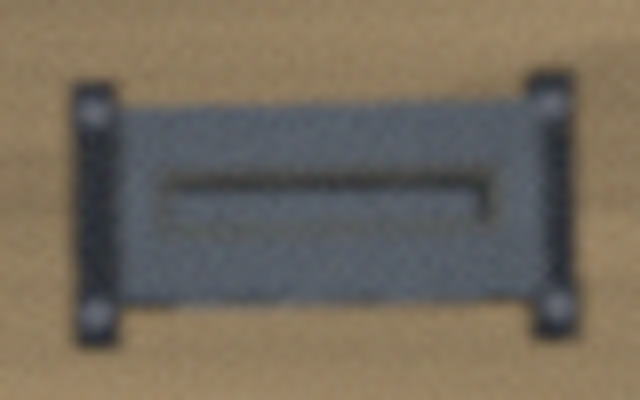

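View pics/t_dock.png

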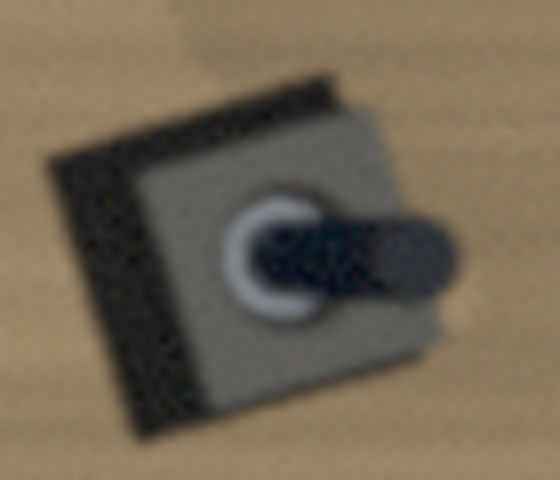

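```bash
python3 - <<'E'
from h import *
c=robot.get_calibration("top")
def f(pts,x0,y0,s,z):
    return np.array([onz(c,(x0+(u+.5)/s-.5,y0+(v+.5)/s-.5),z)[:2] for u,v in pts])
def rep(n,P):
    print(n,P.round(4).tolist(),"mean",P.mean(0).round(4), "edges",[(round(float(np.linalg.norm(P[(i+1)%len(P)]-P[i])),4),round(float(np.degrees(np.arctan2(*(P[(i+1)%len(P)]-P[i])[::-1]))),1)) for i in range(len(P))])
rep("rack",f([(157,55),(508,128),(412,543),(65,470)],140,185,7,.04))
rep("dark",f([(103,158),(180,150),(440,207),(390,235)],140,185,7,.145))
rep("white",f([(45,385),(335,450),(335,475),(45,410)],140,185,7,.145))
rep("stand",f([(120,108),(535,100),(540,298),(124,305)],250,150,8,.05))
rep("slot",f([(160,172),(495,165),(495,222),(160,232)],250,150,8,.05))
rep("dock",f([(138,172),(375,108),(443,340),(210,412)],375,180,8,.065))
rep("lamp",f([(418,258)],375,180,8,.17)); rep("ring",f([(283,258)],375,180,8,.045))
print(-cv2.Rodrigues(c["rvec"])[0].T@c["tvec"])
E
```

```text
rack [[0.5588, 0.3892], [0.5285, 0.2447], [0.3606, 0.2828], [0.39, 0.4246]] mean [0.4595 0.3353] edges [(0.1477, -101.9), (0.1721, 167.2), (0.1448, 78.3), (0.1725, -11.8)]
dark [[0.5156, 0.3804], [0.5185, 0.3518], [0.4972, 0.255], [0.4869, 0.2734]] mean [0.5046 0.3152] edges [(0.0288, -84.3), (0.0991, -102.4), (0.0211, 119.1), (0.1108, 75.0)]
white [[0.432, 0.4008], [0.4081, 0.2931], [0.399, 0.2931], [0.4229, 0.4006]] mean [0.4155 0.3469] edges [(0.1102, -102.5), (0.0091, -179.5), (0.1102, 77.5), (0.0092, 0.9)]
stand [[0.641, 0.0943], [0.6431, -0.053], [0.5727, -0.0539], [0.5708, 0.0931]] mean [0.6069 0.0201] edges [(0.1473, -89.2), (0.0704, -179.2), (0.1471, 90.8), (0.0702, 1.0)]
slot [[0.6181, 0.0802], [0.62, -0.0386], [0.5997, -0.0383], [0.5967, 0.0803]] mean [0.6086 0.0209] edges [(0.1188, -89.1), (0.0203, 179.4), (0.1187, 91.5), (0.0214, -0.2)]
dock [[0.5314, -0.2584], [0.5534, -0.3406], [0.4732, -0.3616], [0.4486, -0.2811]] mean [ 0.5016 -0.3104] edges [(0.0851, -75.1), (0.0829, -165.3), (0.0842, 107.0), (0.0859, 15.4)]
lamp [[0.5018, -0.3113]] mean [ 0.5018 -0.3113] edges [(0.0, 0.0)]
ring [[0.5015, -0.3148]] mean [ 0.5015 -0.3148] edges [(0.0, 0.0)]
[0.50534797 0.0880133  1.15449556]
```

```bash
python3 - <<'E'
from h import *
c=robot.get_calibration("wrist"); o=robot.observe()
R=Ro.from_euler("xyz",o["tcp_rot"],degrees=True).as_matrix()
Rc=cv2.Rodrigues(c["rvec"])[0]; p=-Rc.T@c["tvec"]
print("cam in tool",R.T@(p-o["tool_pos"]),"cam axes in tool\n",(Rc@R).round(3), "tip",robot.tip_reach)
for n,pos,rot in [("rackA",[.5035,.326,.3],[180,0,78]),("rackB",[.5035,.326,.3],[180,0,-102]),("stA",[.608,.0205,.3],[180,0,90.9]),("stB",[.608,.0205,.3],[180,0,-89.1]),("low",[.608,.0205,.14],[180,0,90.9]),
 ("dockA",[.502,-.311,.3],[180,0,90]),("dockB",[.502,-.311,.3],[180,0,60]),("dockC",[.502,-.311,.3],[180,0,150])]:
    print(n,robot.ik(pos,rot))
m=np.array([.608,.0205,.095]);d=np.array([1,0,-1])/2**.5
for s in (.12,.13):
  tp=m-d*(.155+s+.054)
  for yaw in (0,180):
   for extra in (0,90,-90,180):
    # tool z=d
    Rm=np.array([[ -1/2**.5*0+d[2]*-1*-1,0,d[0]],[0,1,0],[-d[0],0,d[2]]]).astype(float)
    Rm=np.column_stack([np.cross([0,1,0],d),[0,1,0],d])@Ro.from_euler("z",extra,degrees=True).as_matrix()
    e=Ro.from_matrix(Rm).as_euler("xyz",degrees=True)
   
    if yaw==0: print(s,extra,e.round(1),tp.round(3),robot.ik(tp.tolist(),e.tolist()))
E
```

```text
cam in tool [ 0.07820083 -0.0003651  -0.06934527] cam axes in tool
 [[ 0.     1.    -0.   ]
 [-0.954  0.    -0.301]
 [-0.301  0.     0.954]] tip 0.0726
rackA [ 20.4438229    5.88658718   5.08327921  89.19669204   0.
 122.4438229 ]
rackB [ 20.4438229    5.88658718   5.08327921  89.19669204   0.
 -57.5561771 ]
stA [-10.36926187   7.3917709    6.69491804  89.30314714   0.
  78.73073813]
stB [ -10.36926187    7.3917709     6.69491804   89.30314714    0.
 -101.26926187]
low [-10.36926187   9.40862286  -7.80705246  72.78432468   0.
  78.73073813]
dockA [-44.45668024   4.25184825   3.36019066  89.10834241   0.
  45.54331976]
dockB [-44.45668024   4.25184825   3.36019066  89.10834241   0.
  75.54331976]
dockC [-44.45668024   4.25184825   3.36019066  89.10834241   0.
 -14.45668024]
0.12 0 [180.  45. 180.] [0.375 0.02  0.328] None
0.12 90 [135.   0.  90.] [0.375 0.02  0.328] None
0.12 -90 [-135.    0.  -90.] [0.375 0.02  0.328] None
0.12 180 [180. -45.   0.] [0.375 0.02  0.328] None
0.13 0 [180.  45. 180.] [0.368 0.02  0.335] None
0.13 90 [135.   0.  90.] [0.368 0.02  0.335] None
0.13 -90 [-135.    0.  -90.] [0.368 0.02  0.335] None
0.13 180 [180. -45.   0.] [0.368 0.02  0.335] None
```

```bash
python3 - <<'E'
from h import *
m=np.array([.608,.0205,.095])
def rot_from(zt,yt):
    return np.column_stack([np.cross(yt,zt),yt,zt])
def ik(pg,R):
    return robot.ik((pg-R[:,2]*.054).tolist(),Ro.from_matrix(R).as_euler("xyz",degrees=True).tolist())
d=np.array([1,0,-1])/2**.5
for s in (.10,.12):
  g=m-d*(.155+s)
  for phi in range(-40,45,10):
   z=np.array([np.sin(np.radians(phi)),0,-np.cos(np.radians(phi))])
   out=[]
   for sg in (1,-1):
     q=ik(g,rot_from(z,np.array([0,sg,0.]))); out.append(None if q is None else np.round(q,0).tolist())
   # dock
   a=np.radians(45-phi); dk=[]
   for az in range(0,360,20):
     h=np.array([np.cos(np.radians(az)),np.sin(np.radians(az)),0])
     zt=h*np.sin(a)+np.array([0,0,-np.cos(a)])
     for sg in (1,-1):
       yt=sg*np.cross([0,0,1],h)
       q=ik(np.array([.502,-.311,.01+s]),rot_from(zt,yt)); q2=ik(np.array([.502,-.311,.15+s]),rot_from(zt,yt))
       if q is not None and q2 is not None: dk.append((az,sg))
   print(s,phi,out,dk)
E
```

```text
0.1 -40 [None, None] [(20, 1), (20, -1), (260, 1), (260, -1)]
0.1 -30 [[-11.0, 12.0, 9.0, 117.0, -6.0, -10.0], [-11.0, 12.0, 9.0, 117.0, -6.0, 170.0]] [(20, 1), (20, -1), (40, 1), (40, -1), (240, 1), (240, -1), (260, 1), (260, -1)]
0.1 -20 [[-12.0, 1.0, 0.0, 109.0, -4.0, -11.0], [-12.0, 1.0, 0.0, 109.0, -4.0, 169.0]] [(20, 1), (20, -1), (40, 1), (40, -1), (240, 1), (240, -1), (260, 1), (260, -1), (280, 1), (280, -1)]
0.1 -10 [[-13.0, -11.0, -9.0, 102.0, -2.0, -13.0], [-13.0, -11.0, -9.0, 102.0, -2.0, 167.0]] [(0, 1), (0, -1), (20, 1), (20, -1), (40, 1), (40, -1), (60, 1), (60, -1), (220, 1), (220, -1), (240, 1), (240, -1), (260, 1), (260, -1), (280, 1), (280, -1)]
0.1 0 [[-15.0, -24.0, -19.0, 95.0, 0.0, -15.0], [-15.0, -24.0, -19.0, 95.0, 0.0, 165.0]] [(0, 1), (0, -1), (20, 1), (20, -1), (40, 1), (40, -1), (60, 1), (60, -1), (220, 1), (220, -1), (240, 1), (240, -1), (260, 1), (260, -1), (280, 1), (280, -1), (300, 1), (300, -1)]
0.1 10 [[-17.0, -37.0, -29.0, 89.0, 3.0, -17.0], [-17.0, -37.0, -29.0, 89.0, 3.0, 163.0]] [(0, 1), (0, -1), (20, 1), (20, -1), (40, 1), (40, -1), (60, 1), (60
[... 3105 characters left out ...]
, (60, 1), (60, -1), (80, 1), (80, -1), (100, 1), (100, -1), (120, 1), (120, -1), (140, 1), (140, -1), (160, 1), (160, -1), (180, 1), (180, -1), (200, 1), (200, -1), (220, 1), (220, -1), (240, 1), (240, -1), (260, 1), (260, -1), (280, 1), (280, -1), (300, 1), (300, -1), (320, 1), (320, -1), (340, 1), (340, -1)]
0.12 40 [None, None] [(0, 1), (0, -1), (20, 1), (20, -1), (40, 1), (40, -1), (60, 1), (60, -1), (80, 1), (80, -1), (100, 1), (100, -1), (120, 1), (120, -1), (140, 1), (140, -1), (160, 1), (160, -1), (180, 1), (180, -1), (200, 1), (200, -1), (220, 1), (220, -1), (240, 1), (240, -1), (260, 1), (260, -1), (280, 1), (280, -1), (300, 1), (300, -1), (320, 1), (320, -1), (340, 1), (340, -1)]
```

```bash
python3 - <<'E'
from h import *
robot.move_pose([.5035,.326,.31],[180,0,78])
c,im=shot("wrist","pics/w1.png")
o=robot.observe(); print(o["time"],o["tool_pos"],o["tcp_rot"],o["ft_force"])
E
```

```text
1.4333 [0.50279627 0.3269799  0.31004154] [-1.79991038e+02 -1.08199444e-02  7.81523160e+01] [-0.07746432  0.29036019 -0.02228923]
```

View pics/w1.png

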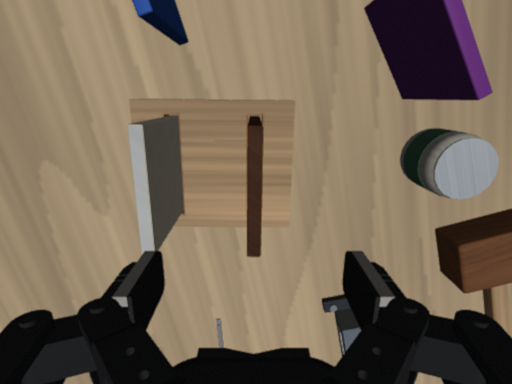

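The wrist view shows the dark board's top face at columns 247–262 and rows 124–256, upright, with the rack around it and the white board to its left. I'll measure it.

```bash
python3 - <<'E'
from h import *
import pickle
im=cv2.imread("pics/w1.png"); crop(im,225,95,80,175,4,"pics/w1c.png")
c=pickle.load(open("pics/w1.png.cal","rb"))
P=np.array([onz(c,p,.145)[:2] for p in [(248,125),(262,125),(260.5,256),(247,256)]]);print(P.round(4).tolist(),P.mean(0))
e=(P[0]+P[1]-P[2]-P[3])/2; print(np.linalg.norm(e),np.degrees(np.arctan2(e[1],e[0]))-90)
P=np.array([onz(c,p,.04)[:2] for p in [(131,99),(295,101),(291,226)]]);print(P.round(4).tolist(),np.degrees(np.arctan2(*(P[1]-P[0])[::-1])),np.linalg.norm(P[1]-P[0]))
E
```

```text
[[0.5099, 0.3841], [0.52, 0.382], [0.4973, 0.2755], [0.4861, 0.2779]] [0.50333698 0.3298787 ]
0.10881299781631461 -12.316079174680695
[[0.3918, 0.4273], [0.5599, 0.3899], [0.5317, 0.2504]] -12.530624881574319 0.17222125248560086
```

View pics/w1c.png

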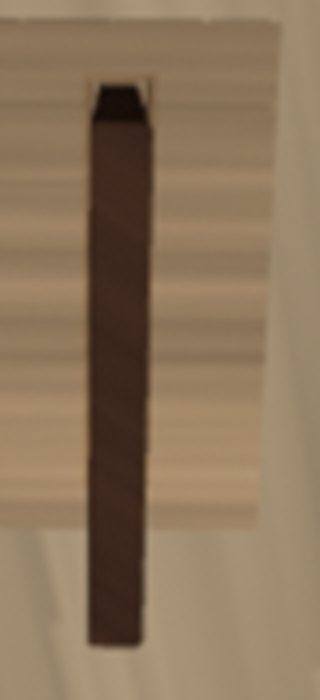

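```bash
python3 - <<'E'
from h import *
r=[180,0,77.6]
robot.move_pose([.5033,.3287,.27],r)
g=robot.line_to([.5033,.3287,.167],vel=.12,guard=15)
robot.set_gripper(0.0)
o=robot.observe(); print(g,o["time"],o["tool_pos"],o["ft_force"],o["gripper_width"])
robot.line_to([.5033,.3287,.24],vel=.1)
o=robot.observe(); print(o["time"],o["tool_pos"],o["ft_force"],o["gripper_width"])
E
```

```text
False 3.3917 [0.50342589 0.32873366 0.16713844] [ 0.74175233 -0.11659684  1.19209854] 0.011299804002815845
4.275 [0.50303998 0.32857863 0.23920166] [-0.23076716  0.15783887 -1.51473317] 0.01127744603503193
```

```bash
python3 - <<'E'
from h import *
robot.line_to([.5033,.3287,.30],vel=.2)
robot.move_pose([.6075,.0205,.30],[180,0,90.8])
robot.pause(.3)
o=robot.observe(); print(o["time"],o["tool_pos"],o["tcp_rot"],o["ft_force"],o["gripper_width"])
for n in ["wrist","top","side"]: shot(n,f"pics/{n}2.png")
im=cv2.imread("pics/side2.png"); crop(im,200,100,150,150,4,"pics/side2c.png")
im=cv2.imread("pics/top2.png"); crop(im,240,110,110,110,5,"pics/top2c.png")
E
```

```text
6.2583 [0.60746553 0.02127204 0.30007415] [ 1.79992969e+02 -1.03238384e-03  9.08599495e+01] [-0.45911861  0.06129444 -1.95314452] 0.011424511589663641
```

View pics/wrist2.png

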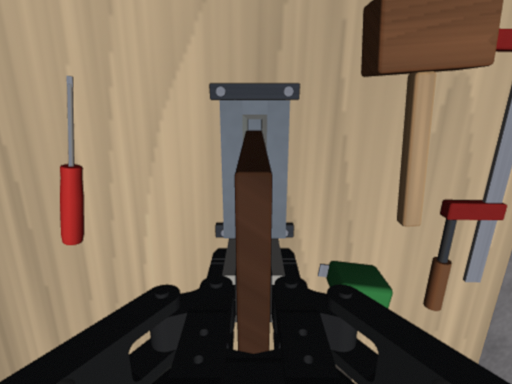

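View pics/side2c.png

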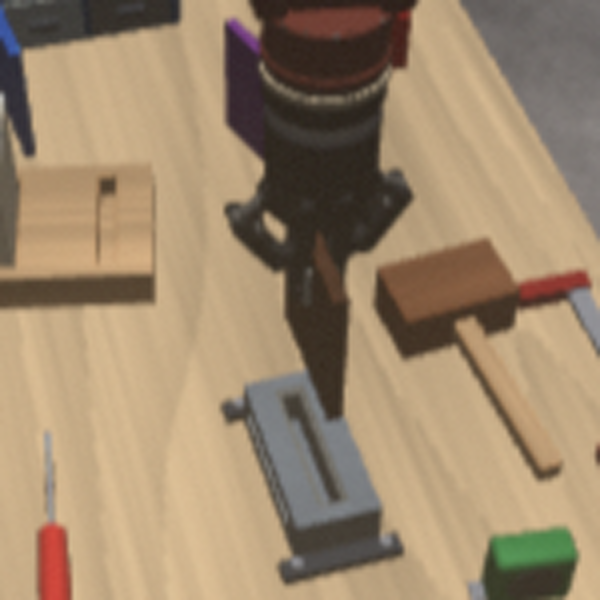

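View pics/top2c.png

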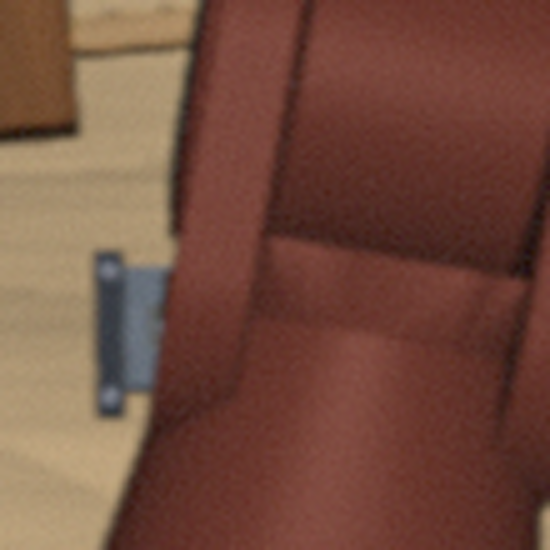

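```bash
python3 - <<'E'
from h import *
im=cv2.imread("pics/wrist2.png"); crop(im,200,75,110,110,7,"pics/wr2c.png")
crop(im,200,270,110,100,7,"pics/wr2d.png")
E
```

```text
(no output)
```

View pics/wr2c.png

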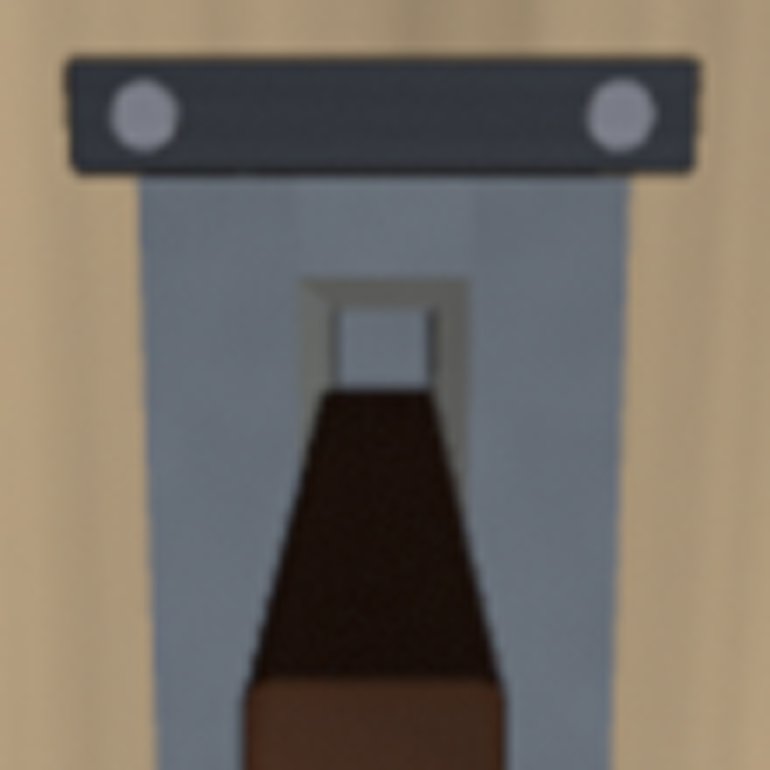

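View pics/wr2d.png

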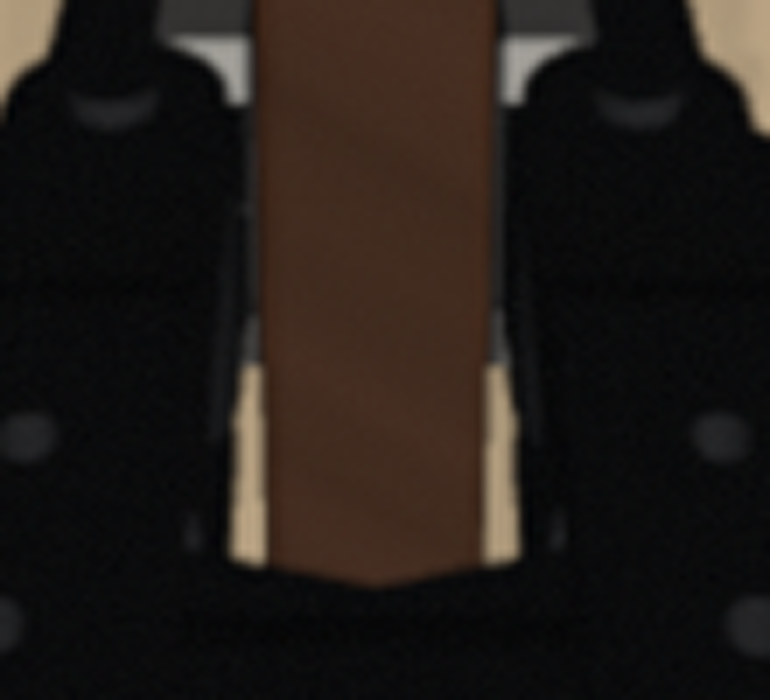

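```bash
python3 - <<'E'
from h import *
import pickle
c=pickle.load(open("pics/wrist2.png.cal","rb"))
def f(u,v,z,x0=200,y0=75,s=7): return onz(c,(x0+(u+.5)/s-.5,y0+(v+.5)/s-.5),z)[:2].round(4)
print("flareL,R far",f(298,277,.05),f(470,277,.05)); print("inner",f(335,308,.045),f(432,308,.045))
print("stand L/R far",f(139,180,.05),f(629,180,.05),"near",f(157,760,.05),f(610,760,.05))
print("boardtop far",f(245,683,.278),f(505,683,.278),"boardbot far",f(322,392,.148),f(434,392,.148))
print("boardtop nearer",f(268,540,.278,200,270),f(484,540,.278,200,270))
E
```

```text
flareL,R far [0.5944 0.0825] [0.619  0.0828]
inner [0.5996 0.0779] [0.6138 0.0781]
stand L/R far [0.5719 0.0954] [0.6411 0.0965] near [0.5731 0.0105] [0.6425 0.0116]
boardtop far [0.5999 0.0769] [0.6111 0.077 ] boardbot far [0.6002 0.0762] [0.6114 0.0764]
boardtop nearer [0.6009 0.0111] [0.6122 0.0113]
```

```bash
python3 - <<'E'
from h import *
x,y=.6086,.0204
robot.line_to([x,y,.215],vel=.1,rotation=[180,0,90.85])
g=robot.line_to([x,y,.170],vel=.04,guard=15)
o=robot.observe(); print(g,o["time"],o["tool_pos"],o["tcp_rot"],o["ft_force"],o["torque"],o["gripper_width"])
if not g:
    g=robot.line_to([x,y,.160],vel=.02,guard=12)
    o=robot.observe(); print(g,o["time"],o["tool_pos"],o["tcp_rot"],o["ft_force"],o["torque"],o["gripper_width"])
shot("wrist","pics/w3.png");_,im=shot("side","pics/s3.png"); crop(im,200,100,150,150,4,"pics/s3c.png")
E
```

```text
False 8.6833 [0.608773   0.0203533  0.17035815] [1.79969713e+02 4.95694234e-03 9.08490976e+01] [ 0.40561282 -0.24746883 -1.21520063] [0.01405009 0.01174998 0.07206892] 0.011316333702080251
True 9.1167 [0.60890315 0.02034304 0.16217496] [1.79949261e+02 7.32706499e-03 9.08470236e+01] [0.52146779 0.18648188 2.82107446] [ 0.0028155  -0.12102823 -0.00824826] 0.011461368342524219
```

View pics/w3.png

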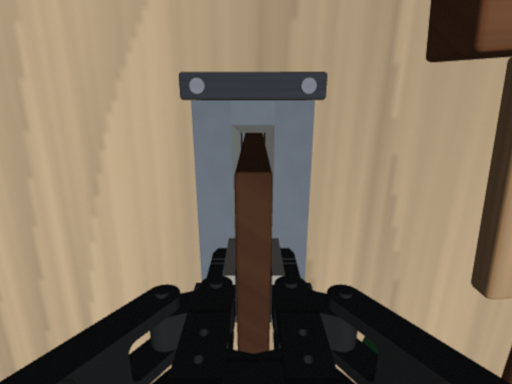

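View pics/s3c.png

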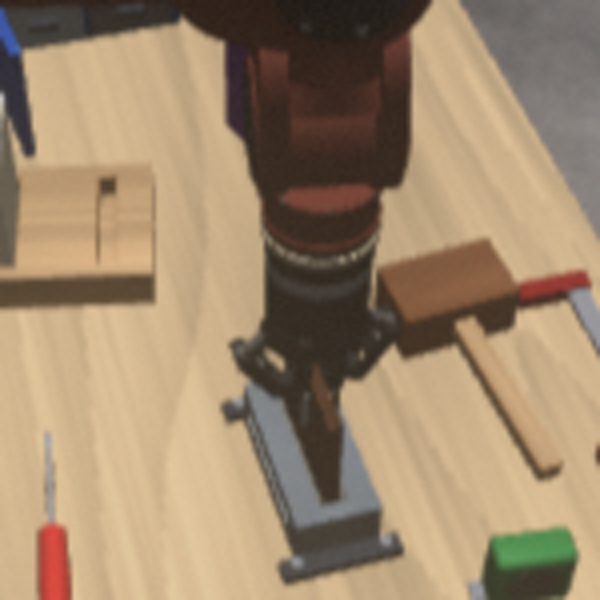

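```bash
python3 - <<'E'
from h import *
robot.set_gripper(.085)
robot.line_to([.6089,.0204,.30],vel=.15)
shot("wrist","pics/w4.png")
o=robot.observe(); print(o["time"],o["tool_pos"],o["ft_force"])
c,im=shot("side","pics/s4.png"); crop(im,230,150,90,110,6,"pics/s4c.png")
st=np.array([.6078,.0212]);a=np.radians(.9);R=np.array([[np.cos(a),-np.sin(a)],[np.sin(a),np.cos(a)]])
for zt in(.14,.05):
  print(zt,[(proj(c,np.r_[st+R@np.array([sx*.006,sy*.055]),zt])[0]-[230,150])*6 for sx in(1,-1) for sy in (1,-1)])
E
```

```text
11.0417 [0.60850979 0.02045891 0.29868437] [-0.14076534 -0.08461398  0.50910113]
0.14 [array([269.20876648, 175.08185976]), array([335.51288313, 334.78595883]), array([247.23561064, 179.90115985]), array([312.34703667, 340.18926189])]
0.05 [array([265.85267358, 283.7182945 ]), array([328.16888816, 440.39159636]), array([245.06775121, 288.45512413]), array([306.31982197, 445.66897079])]
```

View pics/w4.png

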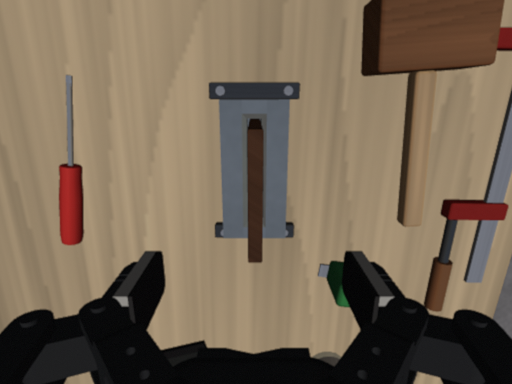

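View pics/s4c.png

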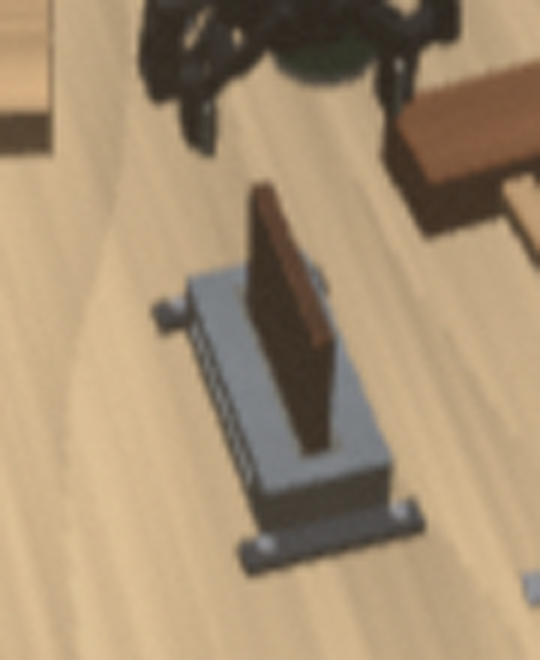

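```bash
cat >> h.py <<'E'
DK=np.array([.5018,-.3115]); S=.12
def dockR(az,al,sg):
    h=np.array([np.cos(np.radians(az)),np.sin(np.radians(az)),0]); al=np.radians(al)
    zt=h*np.sin(al)-np.array([0,0,np.cos(al)]); yt=sg*np.cross([0,0,1],h)
    return np.column_stack([np.cross(yt,zt),yt,zt])
def eul(R): return Ro.from_matrix(R).as_euler("xyz",degrees=True).tolist()
def tcp(g,R): return (np.asarray(g)-R[:,2]*.054).tolist()
E
python3 - <<'E'
from h import *
st=np.array([.6078,.0212]); m=np.r_[st,.095]; psi=.9
print("now",robot.observe()["q"].round(1))
for al in (45,55):
  for az in (0,20,40,220,240,260,280):
   for sg in (1,-1):
    R=dockR(az,al,sg); g=np.r_[DK,.01+S]
    Q=[robot.ik(tcp(gg,R),eul(R)) for gg in (g-R[:,2]*.09+[0,0,.0],g,g+[0,0,.15])]
    # final: rotate world so lamp (0,0,-1)-> d : yaw by (180-az)+psi then pitch
    W=Ro.from_euler("z",psi,degrees=True)*Ro.from_euler("y",-45,degrees=True)*Ro.from_euler("z",180-az,degrees=True)
    RF=W.as_matrix()@R; d=W.apply([0,0,-1]); gf=m-d*(.156+S)
    Q.append(robot.ik(tcp(gf,RF),eul(RF)))
    print(al,az,sg,d.round(2),RF[:,2].round(2)); print("   ",[None if q is None else np.round(q).astype(int).tolist() for q in Q])
E
```

```text
now [-10.4   7.7   6.8  89.4   0.   78.8]
45 0 1 [ 0.71  0.01 -0.71] [ 0.  0. -1.]
    [[-72, -42, -48, 66, 42, -65], [-63, -33, -50, 48, 39, -55], [-63, -35, -36, 65, 39, -55], [-16, -26, -19, 97, 0, 163]]
45 0 -1 [ 0.71  0.01 -0.71] [ 0.  0. -1.]
    [[-72, -42, -48, 66, 42, 115], [-63, -33, -50, 48, 39, 125], [-63, -35, -36, 65, 39, 125], [-16, -26, -19, 97, 0, -17]]
45 20 1 [ 0.71  0.01 -0.71] [ 0.  0. -1.]
    [[-74, -14, -28, 79, 45, -95], [-66, -11, -32, 65, 45, -84], [-66, -15, -20, 81, 45, -84], [-16, -26, -19, 97, 0, 163]]
45 20 -1 [ 0.71  0.01 -0.71] [ 0.  0. -1.]
    [[-74, -14, -28, 79, 45, 85], [-66, -11, -32, 65, 45, 96], [-66, -15, -20, 81, 45, 96], [-16, -26, -19, 97, 0, -17]]
45 40 1 [ 0.71  0.01 -0.71] [ 0.  0. -1.]
    [[-71, 10, -6, 95, 41, -119], [-65, 9, -13, 83, 43, -111], [-65, 5, -1, 98, 43, -111], [-16, -26, -19, 97, 0, 163]]
45 40 -1 [ 0.71  0.01 -0.71] [ 0.  0. -1.]
    [[-71, 10, -6, 95, 41, 61], [-65, 9, -13, 83, 43, 69], [-65, 5, -1, 98, 43, 69], [-16, -26, -19, 97, 0, -17]]
45 220 1 [ 0.71  0.01 -0.71] [ 0. -0. -1.]
    [[-22, 40, 31, 107, -39, 127], 
[... 2987 characters left out ...]
 [ 0.71  0.01 -0.71] [-0.17 -0.   -0.98]
    [[-14, -1, -22, 63, -55, 82], [-22, -3, -30, 46, -53, 69], [-22, -10, -20, 63, -53, 69], [-14, -14, -10, 104, -3, 165]]
55 260 -1 [ 0.71  0.01 -0.71] [-0.17 -0.   -0.98]
    [[-14, -1, -22, 63, -55, -98], [-22, -3, -30, 46, -53, -111], [-22, -10, -20, 63, -53, -111], [-14, -14, -10, 104, -3, -15]]
55 280 1 [ 0.71  0.01 -0.71] [-0.17 -0.   -0.98]
    [[-18, -34, -51, 39, -46, 47], [-26, -27, -53, 24, -41, 38], [-26, -34, -42, 43, -41, 38], [-14, -14, -10, 104, -3, 165]]
55 280 -1 [ 0.71  0.01 -0.71] [-0.17 -0.   -0.98]
    [[-18, -34, -51, 39, -46, -133], [-26, -27, -53, 24, -41, -142], [-26, -34, -42, 43, -41, -142], [-14, -14, -10, 104, -3, -15]]
```

```bash
python3 - <<'E'
from h import *
R=dockR(40,45,-1); g=np.r_[DK,.01+S]
pre=g-R[:,2]*.09
robot.move_pose(tcp(pre+[0,0,.12],R),eul(R))
o=robot.observe(); print(o["time"],o["tool_pos"],o["tcp_rot"])
c,im=shot("wrist","pics/w5.png"); c2,_=shot("top","pics/top5.png")
print(proj(c,[[*DK,.17],[*DK,.065]]))
print(proj(c2,[[*DK,.17],[*DK,.065]]))
E
```

```text
12.6083 [ 0.42443756 -0.37614351  0.35178862] [-179.99076232  -44.9769431    40.10100782]
[[254.55310375 242.49620555]
 [254.25688352 269.40590062]]
[[426.89889824 211.8121537 ]
 [411.37976375 211.71528376]]
```

View pics/w5.png

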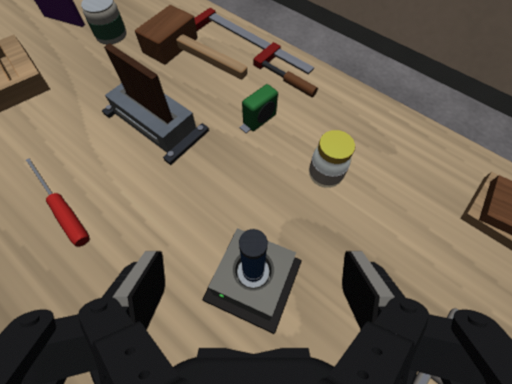

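View pics/top5.png

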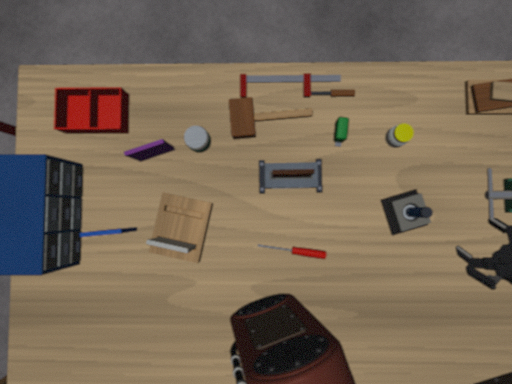

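The lamp top is at (253,241) against (254.5,242.5) predicted, so the lamp position is good. The top view shows the board in the stand at (292,173). I'll grasp the lamp now.

```bash
python3 - <<'E'
from h import *
R=dockR(40,45,-1); g=np.r_[DK,.01+S]
pre=g-R[:,2]*.09
robot.line_to(tcp(pre,R),vel=.15)
G=robot.line_to(tcp(g,R),vel=.1,guard=12)
robot.set_gripper(0.0); robot.pause(.2)
o=robot.observe(); print(G,o["time"],o["tool_pos"],tcp(g,R),o["tcp_rot"],o["ft_force"],o["gripper_width"])
if not G:
    g2=robot.line_to(tcp(g+[0,0,.08],R),vel=.08,guard=20)
    o=robot.observe(); print(g2,o["time"],o["tool_pos"],o["ft_force"],o["gripper_width"])
    robot.line_to(tcp(g+[0,0,.17],R),vel=.15)
    o=robot.observe(); print(o["time"],o["tool_pos"],o["ft_force"],o["gripper_width"])
shot("wrist","pics/w6.png");_,im=shot("side","pics/s6.png");crop(im,200,160,150,150,4,"pics/s6c.png")
E
```

```text
False 15.475 [ 0.4725902  -0.33607728  0.16838715] [0.47254953809733613, -0.33604405179429037, 0.16818376618407357] [179.98918496 -45.00750674  40.00317974] [-2.55432601 -0.08618477  3.76170124] 0.02627459049164184
False 16.625 [ 0.47242964 -0.33585584  0.24753752] [-0.61500276  0.29887657 -1.32663089] 0.026400836306821798
17.375 [ 0.47243531 -0.33595899  0.33713085] [ 0.42539744  1.02518517 -2.469018  ] 0.026471969365168508
```

View pics/w6.png

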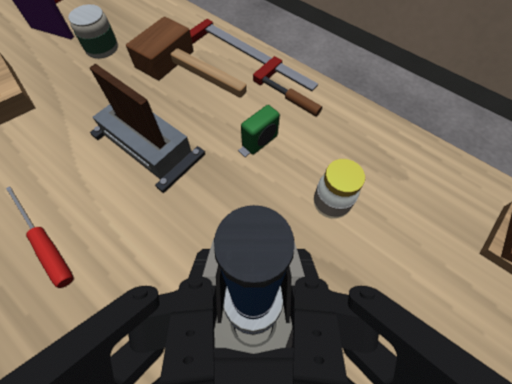

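View pics/s6c.png

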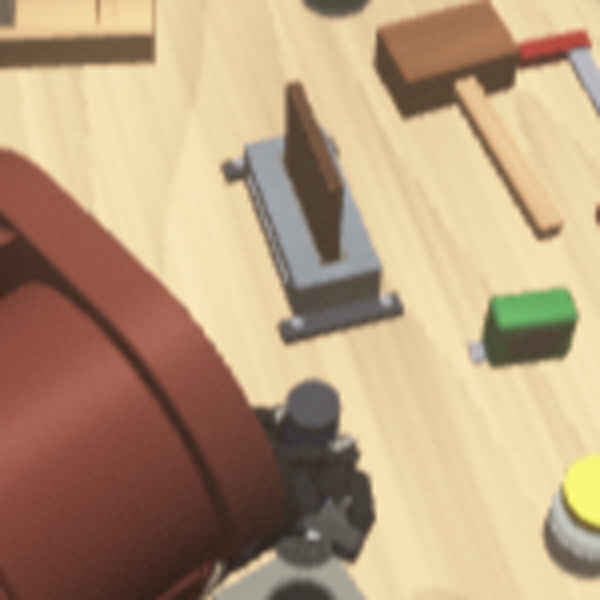

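```bash
python3 - <<'E'
from h import *
import pickle
c=pickle.load(open("pics/w6.png.cal","rb"))
im=cv2.imread("pics/w6.png"); crop(im,190,190,130,150,5,"pics/w6c.png")
ax=np.array([0,0,1.]);L=np.r_[DK,.18]
print("end,lens",proj(c,[[*DK,.34],[*DK,.225],[*DK,.18]]))
th=np.linspace(0,2*np.pi,60)
for z,r in ((.34,.014),(.225,.021),(.225,.014)):
    P=np.c_[DK[0]+r*np.cos(th),DK[1]+r*np.sin(th),np.full(60,z)]; q=proj(c,P); print(z,q.min(0).round(1),q.max(0).round(1))
E
```

```text
end,lens [[256.12587107 242.85259501]
 [254.91897036 298.40382905]
 [254.71833897 307.63849207]]
0.34 [214.8 205.7] [297.4 285. ]
0.225 [223.6 267.2] [286.3 332.7]
0.225 [234.  277.3] [275.8 320.9]
```

View pics/w6c.png

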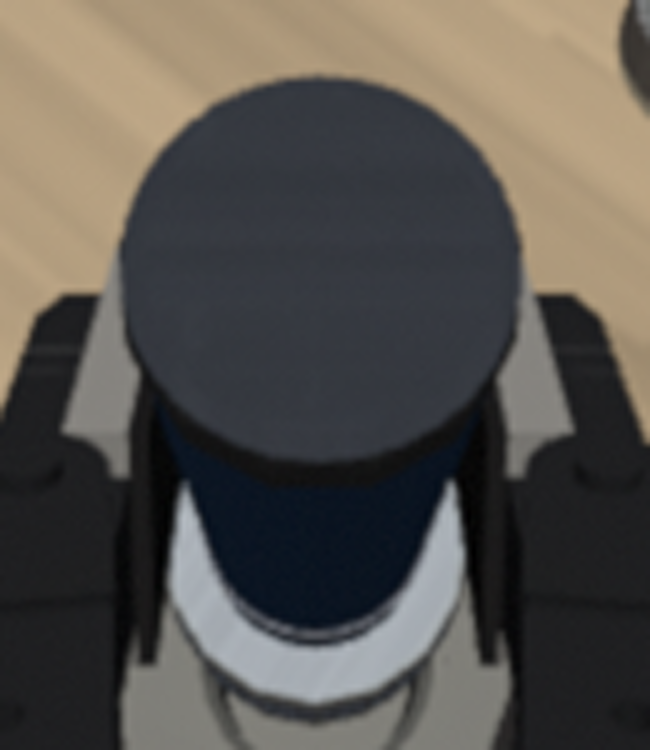

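```bash
python3 - <<'E'
from h import *
st=np.array([.6078,.0212]); m=np.r_[st,.095]
R=dockR(40,45,-1)
W=Ro.from_euler("z",.9,degrees=True)*Ro.from_euler("y",-45,degrees=True)*Ro.from_euler("z",140,degrees=True)
RF=W.as_matrix()@R; d=W.apply([0,0,-1]); gf=m-d*(.156+S)
# via: same orientation higher
robot.move_pose(tcp(gf+[-.0,0,.05],RF),eul(RF))
robot.line_to(tcp(gf,RF),vel=.08)
robot.pause(.4)
o=robot.observe(); print(o["time"],o["tool_pos"],tcp(gf,RF),o["tcp_rot"],o["ft_force"],o["gripper_width"])
lens=m-d*.156; print("lens",lens)
for n in ("wrist","side","top"):
    c,im=shot(n,f"pics/{n}7.png"); print(n,proj(c,[lens,lens-d*.045,lens-d*.16,m]).round(1).tolist())
im=cv2.imread("pics/side7.png");crop(im,150,140,180,130,4,"pics/s7c.png")
E
```

```text
19.9917 [0.41272734 0.01812502 0.34433231] [0.4126626049789406, 0.0181345368384193, 0.3441614716074871] [-1.79994345e+02  1.47505636e-02 -1.79098758e+02] [-0.22052863  0.95762936 -1.98698605] 0.026728779626901497
lens [0.49750495 0.01946735 0.20530866]
wrist [[252.8, 310.4], [252.7, 301.8], [252.5, 250.1], [252.9, 326.6]]
side [[242.2, 186.2], [230.7, 181.2], [197.9, 167.0], [278.0, 201.7]]
top [[295.3, 214.0], [296.6, 227.7], [300.4, 268.0], [291.4, 173.0]]
```

View pics/wrist7.png

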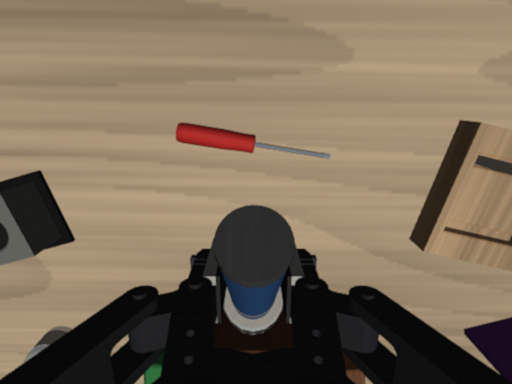

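View pics/s7c.png

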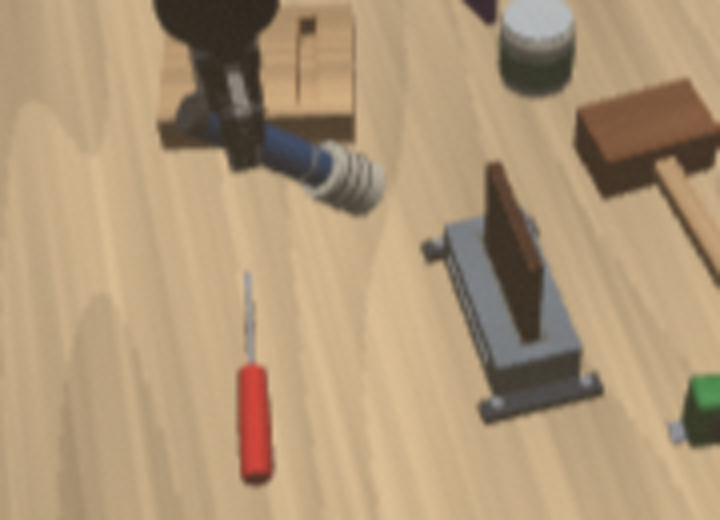

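View pics/top7.png

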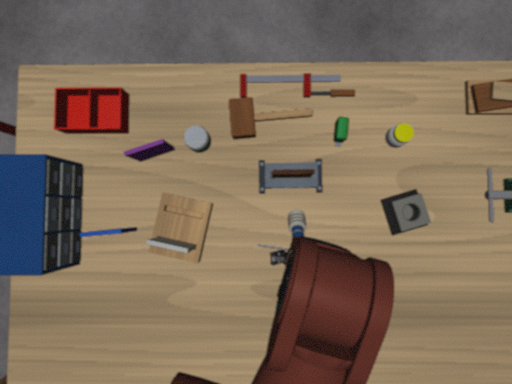

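```bash
python3 - <<'E'
from h import *
robot.job_done()
o=robot.observe(); print(o["time"],o["tool_pos"],o["gripper_width"],np.abs(o["qvel"]).max())
E
```

```text
the job is handed in; nothing more can be done
the job is handed in; nothing more can be done
```

I moved the dark board from the rack into the stand's slot and let go of it. I then drew the lamp out of its dock and handed the job in at about 20 s with the lamp still held in front of the board. The program reports no verdict, and the readings I tried to take after handing in were refused, so everything below was measured before that.

- **Board:** it touched the slot floor with the TCP at z 0.1622 m, against 0.162 m expected for a board that is home. After release it stood upright, and its corners in the side view were within about 1.5 px of where a board that is home should appear. I took that small gap to be camera calibration error.
- **Lamp:** I worked out the lens position from the arm's pose rather than measuring it directly:
  - It slants down at about 45°, with the lens about 0.156 m from the board's middle point, or about 0.148 m from its front face along the light.
  - In the side and top views the lens was within about 1–2 px of the predicted spot.
  - The gripper opening read 26.7 mm on the 28 mm handle, and the lamp appeared to touch nothing else.
- **Other things:** the white board was still in the rack. I saw nothing else moved in the last top view, though the arm hid part of the screwdriver there. The wrist and side views showed the screwdriver in place.

No check failed.

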